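# Close the soup jar until its lid clicks

### The job

The lid of the mint-green soup jar was only put on loosely. Turn the black bar on its lid clockwise until the lid is fully home and the bar then clicks over at least once, and let go. Leave the white jar's lid and the blue rice bowl as they are.

Things in the scene. Friction and masses are not known exactly. Their poses are not given: they have to be found in the camera images.
- green_grip (a point): Mid of the black upright bar on the mint-green soup jar's lid, on the lid's axis, 164 mm above the table. Bar: 68 mm long (x), 16 thick (y), its top 14 mm above this point, its foot 18 below on a steel hub (60 across), which stands on the mint lid disc (92 across, top 24 below). z up. The frame turns with the bar. Jar fixed to the table, on either side, 110 across, 120 tall without lid.
- green_thread (a joint): How far the mint lid disc is screwed on, rad; grows clockwise from above; starts at 0.3 to 0.7, stops hard at 1.0, fully home (red mark on the disc in line with the red mark on the jar's shoulder). Takes about 0.1 N m. The bar carries the disc along, both ways, until it is home.
- green_click (a joint): How far the bar has turned clockwise against the lid disc, rad; starts at 0. With the disc home, turning on makes the bar's ratchet give way at about 0.25 N m and snap over a tooth each 0.35 rad (20 degrees), as often as one likes. Released, it rests near a multiple of 0.35.
- white_end (a point): Bystander: one end of the black bar on the white jar's lid, 164 mm above the table, 34 mm out from that lid's axis along this frame's x (the axis is at -34 mm). Same sizes as the mint-green jar, also fixed to the table; its lid is already closed. Its bar turns if pushed with over 0.2 N m.
- bowl: A bystander: blue china rice bowl, loose, 116 mm across the rim and 55 mm tall, standing beyond the jars; origin at the centre of its underside.
Mind the look-alikes: they are no part of the job. Leave any purple or yellow look-alike of the part that bears green_grip alone.

How it is judged (in metres and radians):
At the end, for the whole second after the job is handed in: The mint-green lid disc is home (within 0.17 rad, 10 degrees, of its stop), its bar has clicked over at least one tooth clockwise (at least 0.2 rad past its start on the disc) and is at rest (value of joint green_thread above 0.83 rad and value of joint green_click above 0.2 rad and velocity of joint green_click between -0.1 and 0.1 rad/s); the robot touches nothing.
It fails at once if the white jar's lid bar is turned (its end moved by more than 12 mm) (distance of white_end from where it was at the start of the episode above 0.012 m).
It fails at once if the rice bowl is pushed by more than 30 mm or tipped over 30 degrees (distance of bowl from where it was at the start of the episode above 0.03 m or angle between bowl's own z axis and vertical above 0.52 rad).
It also fails if it takes over 32 s, if anything falls off the work surface, if the arm or the gripper's body presses on something with over 40 N, if the wrist force passes 120 N, or if a joint passes its speed limit or range.

### The arm

A 6-joint arm with a two-finger parallel gripper is mounted at the origin on the work surface. World frame = base frame: x ahead of the robot, y to its left, z up, the work surface at z = 0. Lengths are in m, angles in degrees, forces in N, time in s.
With the tool pointing down it reaches from about 0.4 to 0.825 m from the base axis. Payload 7 kg.
Tool frame: the origin (TCP) lies on the centre line of the jaws, within the pads' length; the fingertips stand 11 mm ahead of it and the grasp point (between the pads) lies 8 mm behind it; z points along the fingers, y is the direction in which the jaws open and shut (so a half turn about z gives the same grasp; the last joint's range is limited). The gripper opens to 88 mm and grips with 3 to 60 N. Pads are 19 mm wide; open, the fingers measure 130 mm over their backs; the gripper's body (78 mm by 193 mm) begins 47 mm behind the grasp point.
Start: joints at [84.689, 20.546, 0.682, 0, -70.136, -16.507], TCP at [0.251, 0.627, 0.238] pointing down, gripper open.
Joint ranges: [-176.03, 176.03], [-82.01, 121.73], [-58.28, 71.71], [-173.87, 95.51], [-174.79, -0.11], [-173.66, 173.66]. Speed limits (degrees/s): [136.94, 136.94, 172.46, 180, 180, 180].

### API

Orientations are given as [roll, pitch, yaw] about the fixed x, y, z axes, in that order (R = Rz(yaw) Ry(pitch) Rx(roll)).
In Python, from plant import ctrl, cams, order gives the robot as it stands.
- The arm moves only by the tool jog_arm, never from a script. Its argument "motion" is a list of rows, each an object with "offset": the shift along the tool's x, y, z in mm, a list of three; "roll": the turn about the tool's z in rad; "hand": the finger opening in mm, from 0 to 87.6. A call has 1 to 20 rows; each row is the pose to reach, as a shift and turn from the pose commanded when the call began, along the tool's axes at that moment; what a row does not reach only later rows make up. A row lasts 1/12 s, in which the tool goes at most 41.7 mm and 7.16 degrees, less where a joint would pass 70% of its speed; a pose out of reach is approached as far as the arm can. A call with a gripper value outside its range is refused whole. The fingers move at their own pace and stop on an object; the grip force is fixed at half the most. Time passes only in rows, so rows that repeat a pose let the fingers close. It gives the time, the measured TCP pose, the force and the opening at its end, in the units of the state.
- ctrl.get_obs(): the state, without advancing time (a new reading comes with each control period).
- cams.snapshot(name): name is "side" or "top"; returns a dict with "img" (384x512x3 uint8, red, green, blue), "K" (3x3 intrinsics, pixels), "cam_to_world" (4x4, takes a point from camera to world coordinates). Camera axes: x right, y down, z forward; pixel columns grow to the right and rows downward; lengths in m; the calibration is good to about 2 mm. A picture is of the moment at which its call begins. There is no depth.
- order.close_job(): hands the job in, once; it reports no verdict.
The state is a dict: "clock": time; "joint_pos": joint angles; "qvel": joint speeds; "tau": joint torques, N m; "tool_pos": TCP position; "orientation": TCP orientation; "force": force on the tool from outside, world axes, zero at the start; "moment": the same for the moment, N m; "opening": finger opening in m.
Only numpy, scipy, OpenCV 4.12 (cv2) and the standard library are available. Lean on these libraries where they do the work, as an engineer would, in place of code of your own. Each camera call takes 0.05 s, during which the arm holds its last target. There are 200 camera calls.

## Working session

There is one attempt and no reset: what is moved stays moved. The work goes in short steps, Python scripts to look and compute and a tool call to move; the robot and the scene stay as the last step left them, time stands still between calls to the robot, and variables do not carry over. Pictures are saved under pics/ and viewed, about 8 in all and at most 12, crops included, and the job is handed in when it is done.

Besides the shell and the picture viewer there is one more tool, called after ">>>" as a command line: name --argument value ..., lists and objects as JSON in quotes. jog_arm: Moves the arm, as the interface text tells. Its arguments: {"type":"object","properties":{"motion":{"type":"array"}},"required":["motion"]}

```bash
mkdir -p pics
python3 - <<'E'
from plant import ctrl,cams
import cv2,numpy as np
o=ctrl.get_obs();print(o)
for n in("top","side"):
    s=cams.snapshot(n);cv2.imwrite(f"pics/{n}0.png",s["img"][:,:,::-1]);np.savez(f"{n}0.npz",**s);print(n,s["K"].round(1).tolist(),s["cam_to_world"].round(3).tolist())
E
```

```text
{'clock': 0.0, 'joint_pos': array([ 8.46868408e+01,  2.05914583e+01,  6.34048171e-01, -2.17944688e-02,
       -7.01345824e+01, -1.65062729e+01]), 'qvel': array([ 0.14874281,  0.08718908,  0.04984276, -0.04563153,  0.05805357,
       -0.00979648]), 'tau': array([ 5.12811657e-04, -5.82718241e+01,  2.93053436e+01,  6.99672773e+00,
        6.93808499e-03, -1.57439986e-04]), 'tool_pos': array([0.2507318 , 0.62620194, 0.23661922]), 'orientation': array([ 1.79905977e+02, -6.49591456e-03, -2.18268492e+01]), 'force': array([ 0.0469497 , -0.65823111, -0.00301311]), 'moment': array([-0.06648193,  0.10551313,  0.01519218]), 'opening': 0.0877305534251292}
top [[384.9, 0.0, 252.0], [0.0, 384.9, 189.4], [0.0, 0.0, 1.0]] [[-0.016, -0.991, 0.13, 0.423], [-1.0, 0.017, 0.005, -0.06], [-0.007, -0.13, -0.991, 1.013], [0.0, 0.0, 0.0, 1.0]]
side [[393.3, 0.0, 254.5], [0.0, 393.3, 197.1], [0.0, 0.0, 1.0]] [[-0.858, -0.343, 0.382, 0.171], [-0.513, 0.562, -0.649, 0.536], [0.008, -0.753, -0.658, 0.741], [0.0, 0.0, 0.0, 1.0]]
```

View pics/top0.png

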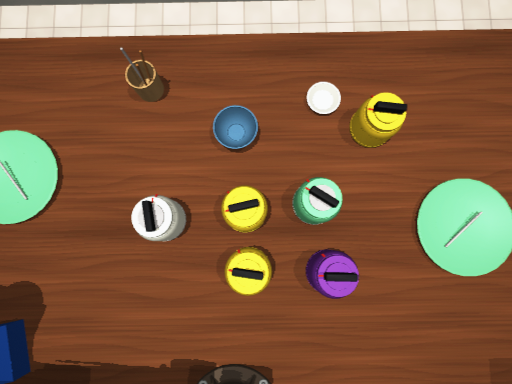

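View pics/side0.png

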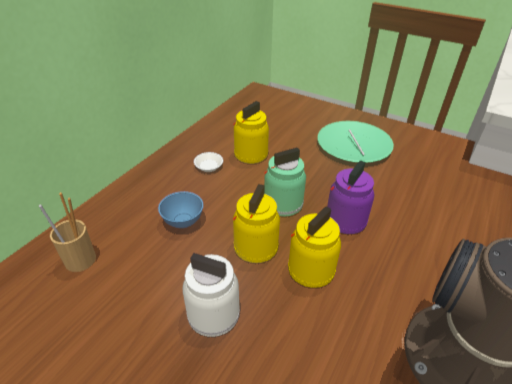

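The top view shows the mint jar's bar at about (323,196), with yellow at (243,206), purple at (340,277), white at (149,215) and the bowl at (236,128). The side view shows the mint bar at about (287,157).

```bash
cat > h.py <<'E'
import cv2,numpy as np
def ray(s,p,z):
    T=s["cam_to_world"];K=s["K"];d=T[:3,:3]@np.linalg.solve(K,[p[0],p[1],1]);c=T[:3,3]
    return c+d*(z-c[2])/d[2]
def bar(s,box):
    x0,y0,x1,y1=box;m=(s["img"].max(2)<60).astype(np.uint8);k=np.zeros_like(m);k[y0:y1,x0:x1]=m[y0:y1,x0:x1]
    cs=cv2.findContours(k,cv2.RETR_EXTERNAL,cv2.CHAIN_APPROX_NONE)[0]
    return max(cs,key=cv2.contourArea)
def report(s,box,z):
    c=bar(s,box);w=np.array([ray(s,p[0],z)[:2] for p in c],np.float32)*1000
    r=cv2.minAreaRect(w);b=cv2.boxPoints(r);e=[b[1]-b[0],b[2]-b[1]];l=max(e,key=np.linalg.norm)
    return np.round(r[0],1),np.round(r[1],1),round(np.degrees(np.arctan2(l[1],l[0]))%180,1)
E
python3 - <<'E'
from h import *
t=dict(np.load("top0.npz"));s=dict(np.load("side0.npz"))
for n,b in dict(mint=(300,175,350,220),white=(135,195,170,235),yel=(220,195,265,215),yel2=(225,260,270,285),pur=(318,265,362,290)).items(): print(n,*report(t,b,.174))
print("side mint",*report(s,(268,143,306,170),.170))
print("axis height plane check; bowl",ray(t,(236,128),.055))
g=cv2.resize(t["img"][165:235,280:360,::-1],None,fx=8,fy=8,interpolation=cv2.INTER_CUBIC);cv2.imwrite("pics/c.png",g)
E
```

```text
mint [ 515.7 -212.7] [66.7 18.3] 57.6
white [480.1 170.7] [67.  20.2] 9.5
yel [499.2 -36.5] [15.8 64.2] 102.1
yel2 [353.1 -43.4] [64.4 15.4] 81.1
pur [ 344.1 -241. ] [68.4 16.7] 89.1
side mint [ 509.4 -199.9] [75.8 28.4] 57.7
axis height plane check; bowl [ 0.70874817 -0.01734537  0.055     ]
```

View pics/c.png

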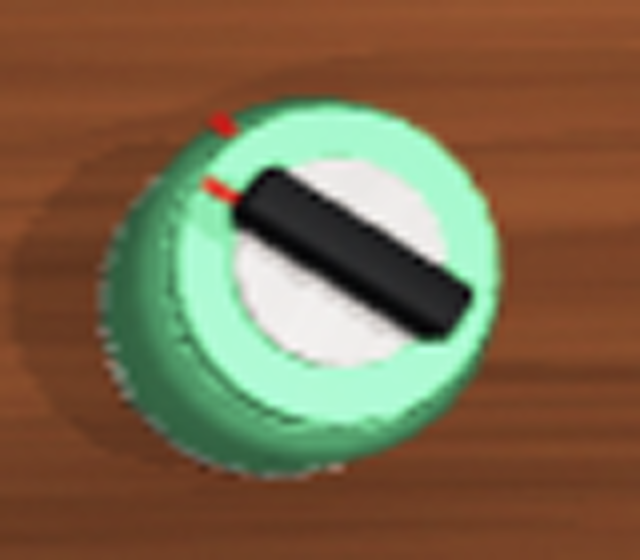

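>>> jog_arm --motion '[{"offset": [324, 302, -10], "roll": 0.9, "hand": 87.6}, {"offset": [324, 302, -10], "roll": 0.9, "hand": 87.6}, {"offset": [324, 302, -10], "roll": 0.9, "hand": 87.6}, {"offset": [324, 302, -10], "roll": 0.9, "hand": 87.6}, {"offset": [324, 302, -10], "roll": 0.9, "hand": 87.6}, {"offset": [324, 302, -10], "roll": 0.9, "hand": 87.6}, {"offset": [324, 302, -10], "roll": 0.9, "hand": 87.6}, {"offset": [324, 302, -10], "roll": 0.9, "hand": 87.6}, {"offset": [324, 302, -10], "roll": 0.9, "hand": 87.6}, {"offset": [324, 302, -10], "roll": 0.9, "hand": 87.6}, {"offset": [558, 680, -10], "roll": 1.756, "hand": 87.6}, {"offset": [558, 680, -10], "roll": 1.756, "hand": 87.6}, {"offset": [558, 680, -10], "roll": 1.756, "hand": 87.6}, {"offset": [558, 680, -10], "roll": 1.756, "hand": 87.6}, {"offset": [558, 680, -10], "roll": 1.756, "hand": 87.6}, {"offset": [558, 680, -10], "roll": 1.756, "hand": 87.6}, {"offset": [558, 680, -10], "roll": 1.756, "hand": 87.6}, {"offset": [558, 680, -10], "roll": 1.756, "hand": 87.6}, {"offset": [558, 680, -10], "roll": 1.756, "hand": 87.6}, {"offset": [558, 680, -10], "roll": 1.756, "hand": 87.6}]'

```text
clock: 1.77
tool_pos: [0.5059, -0.1617, 0.2474]
orientation: [180.0, 0.0, -122.4]
force: [1.2, 1.4, 0.8]
opening: 0.0875
```

>>> jog_arm --motion '[{"offset": [0, 0, 0], "roll": 0, "hand": 87.6}, {"offset": [0, 0, 0], "roll": 0, "hand": 87.6}, {"offset": [0, 0, 0], "roll": 0, "hand": 87.6}]'

```text
clock: 2.02
tool_pos: [0.5057, -0.1599, 0.247]
orientation: [179.9, -0.0, -122.5]
force: [-0.4, 0.5, 0.2]
opening: 0.0877
```

Run:
```python
from plant import ctrl
import numpy as np
o=ctrl.get_obs();p=o["tool_pos"]*1000;y=np.radians(o["orientation"][2]);d=np.array([516,-213])-p[:2]
print(p,o["orientation"],o["joint_pos"].round(1),"tool dx,dy",d@[np.cos(y),np.sin(y)],d@[np.sin(y),-np.cos(y)])
```

```text
[ 505.73922809 -159.86127003  246.97799095] [ 1.79942114e+02 -2.10039227e-02 -1.22518525e+02] [  3.6   6.6 -16.6  -0.  -66.9 -36.2] tool dx,dy 39.2916104002622 -37.21797167572734
```

>>> jog_arm --motion '[{"offset": [39, -37, 0], "roll": 0, "hand": 87.6}, {"offset": [39, -37, 0], "roll": 0, "hand": 87.6}, {"offset": [39, -37, 0], "roll": 0, "hand": 87.6}, {"offset": [39, -37, 30], "roll": 0, "hand": 87.6}, {"offset": [39, -37, 60], "roll": 0, "hand": 87.6}, {"offset": [39, -37, 60], "roll": 0, "hand": 87.6}, {"offset": [39, -37, 60], "roll": 0, "hand": 60}, {"offset": [39, -37, 60], "roll": 0, "hand": 50}]'

```text
clock: 2.68
tool_pos: [0.5174, -0.2116, 0.1892]
orientation: [-179.9, 0.0, -122.3]
force: [-0.2, -0.3, 0.4]
opening: 0.0793
```

Run:
```python
from plant import cams
import cv2,numpy as np
a=cams.snapshot("top")["img"];b=cams.snapshot("side")["img"]
f=lambda g,x,y:cv2.resize(g[y:y+120,x:x+120,::-1],(400,400),interpolation=cv2.INTER_CUBIC)
cv2.imwrite("pics/d.png",np.hstack([f(a,260,130),f(b,230,90)]))
```

```text
(no output)
```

View pics/d.png

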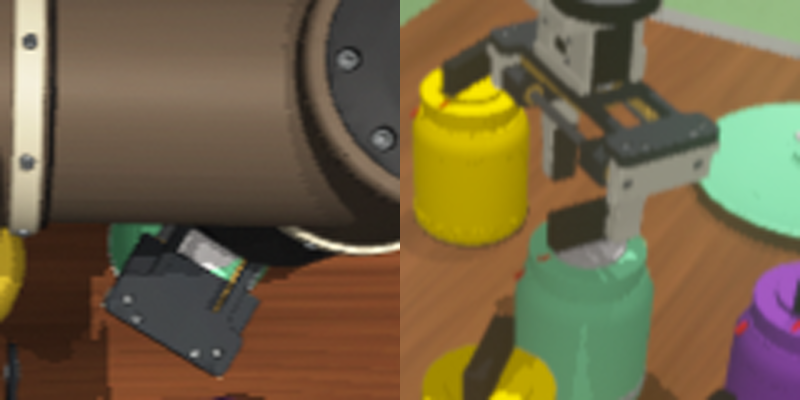

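The side view shows the open fingers straddling the mint bar (crop pixel about (575,228)), with the jaws square to it and nothing else nearby. I'm going down and gripping.

>>> jog_arm --motion '[{"offset": [0, 0, 12], "roll": 0, "hand": 50}, {"offset": [0, 0, 25], "roll": 0, "hand": 50}, {"offset": [0, 0, 25], "roll": 0, "hand": 50}, {"offset": [0, 0, 25], "roll": 0, "hand": 30}, {"offset": [0, 0, 25], "roll": 0, "hand": 20}, {"offset": [0, 0, 25], "roll": 0, "hand": 10}, {"offset": [0, 0, 25], "roll": 0, "hand": 0}, {"offset": [0, 0, 25], "roll": 0, "hand": 0}, {"offset": [0, 0, 25], "roll": 0, "hand": 0}, {"offset": [0, 0, 25], "roll": 0, "hand": 0}, {"offset": [0, 0, 25], "roll": 0, "hand": 0}, {"offset": [0, 0, 25], "roll": 0, "hand": 0}]'

```text
clock: 3.78
tool_pos: [0.5176, -0.2129, 0.1631]
orientation: [-179.9, 0.0, -122.4]
force: [3.5, -3.8, -1.2]
opening: 0.0155
```

>>> jog_arm --motion '[{"offset": [0, 0, 0], "roll": 0.06, "hand": 0}, {"offset": [0, 0, 0], "roll": 0.12, "hand": 0}, {"offset": [0, 0, 0], "roll": 0.18, "hand": 0}, {"offset": [0, 0, 0], "roll": 0.24, "hand": 0}, {"offset": [0, 0, 0], "roll": 0.3, "hand": 0}, {"offset": [0, 0, 0], "roll": 0.3, "hand": 0}, {"offset": [0, 0, 0], "roll": 0.3, "hand": 0}]'

```text
clock: 4.37
tool_pos: [0.5179, -0.2131, 0.1631]
orientation: [-179.8, 0.1, -139.6]
force: [4.6, -5.4, -1.8]
opening: 0.016
```

```bash
python3 -c "
from plant import ctrl
o=ctrl.get_obs();print(o['force'],o['moment'],o['orientation'],o['opening'])"
```

```text
[ 4.58407319 -5.41315868 -1.82112081] [-1.64179318 -1.80924335 -0.09613143] [-1.79847275e+02  7.13256138e-02 -1.39627756e+02] 0.015993088149815433
```

>>> jog_arm --motion '[{"offset": [0, 0, 0], "roll": 0.07, "hand": 0}, {"offset": [0, 0, 0], "roll": 0.14, "hand": 0}, {"offset": [0, 0, 0], "roll": 0.21, "hand": 0}, {"offset": [0, 0, 0], "roll": 0.28, "hand": 0}, {"offset": [0, 0, 0], "roll": 0.35, "hand": 0}, {"offset": [0, 0, 0], "roll": 0.42, "hand": 0}, {"offset": [0, 0, 0], "roll": 0.49, "hand": 0}, {"offset": [0, 0, 0], "roll": 0.56, "hand": 0}, {"offset": [0, 0, 0], "roll": 0.63, "hand": 0}, {"offset": [0, 0, 0], "roll": 0.7, "hand": 0}, {"offset": [0, 0, 0], "roll": 0.77, "hand": 0}, {"offset": [0, 0, 0], "roll": 0.84, "hand": 0}, {"offset": [0, 0, 0], "roll": 0.9, "hand": 0}, {"offset": [0, 0, 0], "roll": 0.9, "hand": 0}, {"offset": [0, 0, 0], "roll": 0.9, "hand": 0}]'

```text
clock: 5.62
tool_pos: [0.5182, -0.2138, 0.1631]
orientation: [-179.9, 0.2, 168.8]
force: [6.5, -9.5, -4.7]
opening: 0.0158
```

Run:
```python
from plant import ctrl,cams
import cv2
o=ctrl.get_obs();print(o['force'],o['moment'],o['orientation'],o['opening'])
b=cams.snapshot("side")["img"]
cv2.imwrite("pics/e.png",cv2.resize(b[120:220,240:340,::-1],(600,600),interpolation=cv2.INTER_CUBIC))
```

```text
[ 6.49165587 -9.49576504 -4.72203542] [-3.52716617 -2.38597116  0.02911261] [-179.9027767     0.19397139  168.81291498] 0.01583083596652609
```

View pics/e.png

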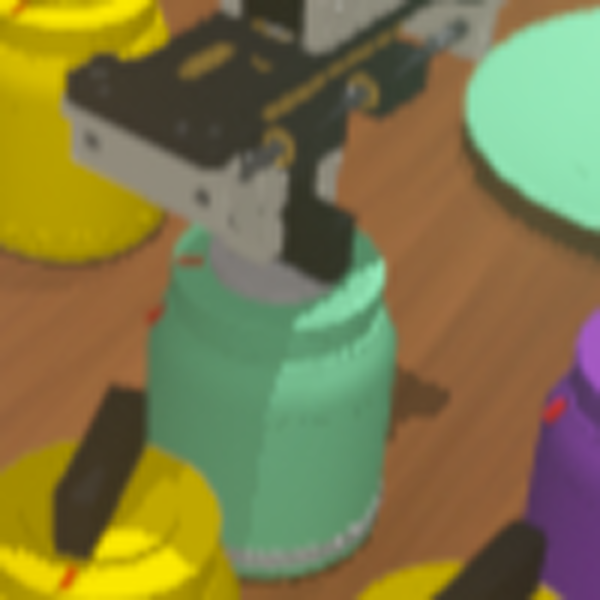

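The lid's red mark is now near the shoulder mark (crop pixels (190,262) and (155,315)), and the bar has turned with the jaws by about 1.2 rad. That's at least 0.5 rad more than the thread could take up, so I'll release, lift and check.

>>> jog_arm --motion '[{"offset": [0, 0, 0], "roll": 0, "hand": 10}, {"offset": [0, 0, 0], "roll": 0, "hand": 30}, {"offset": [0, 0, 0], "roll": 0, "hand": 50}, {"offset": [0, 0, 0], "roll": 0, "hand": 50}, {"offset": [0, 0, 0], "roll": 0, "hand": 50}, {"offset": [0, 0, 0], "roll": 0, "hand": 50}, {"offset": [0, 0, -30], "roll": 0, "hand": 50}, {"offset": [0, 0, -60], "roll": 0, "hand": 50}, {"offset": [0, 0, -90], "roll": 0, "hand": 50}, {"offset": [0, 0, -90], "roll": 0, "hand": 50}, {"offset": [130, 0, -90], "roll": 0, "hand": 50}, {"offset": [130, 0, -90], "roll": 0, "hand": 50}, {"offset": [130, 0, -90], "roll": 0, "hand": 50}, {"offset": [130, 0, -90], "roll": 0, "hand": 50}, {"offset": [130, 0, -90], "roll": 0, "hand": 50}, {"offset": [130, 0, -90], "roll": 0, "hand": 50}]'

```text
clock: 7.0
tool_pos: [0.389, -0.1871, 0.2532]
orientation: [180.0, 0.1, 168.8]
force: [0.5, 0.0, 0.7]
opening: 0.0499
```

Run:
```python
from plant import ctrl,cams
import cv2,numpy as np
from h import *
o=ctrl.get_obs();print(o['clock'],o['force'],o['tool_pos'],o['opening'])
a=cams.snapshot("top")["img"];S=cams.snapshot("side");b=S["img"];np.savez("side1.npz",**S)
f=lambda g,x,y:cv2.resize(g[y:y+80,x:x+80,::-1],(400,400),interpolation=cv2.INTER_CUBIC)
cv2.imwrite("pics/f.png",np.hstack([f(a,280,160),f(b,245,140)]))
```

```text
7.0 [0.53593137 0.00153591 0.72904258] [ 0.38903106 -0.1870582   0.25316432] 0.04988692080754977
```

View pics/f.png

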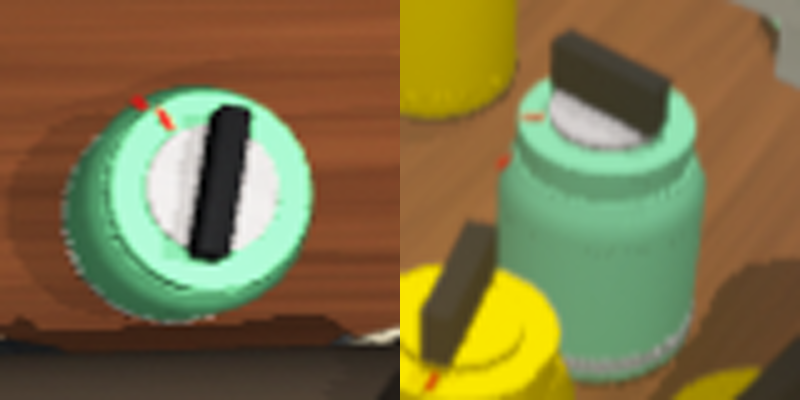

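Run:
```python
from plant import cams,ctrl
from h import *
t=dict(np.load("top0.npz"));n=cams.snapshot("top");c=np.array([.517,-.213])
def ang(p,z):
    v=ray(n,p,z)[:2]-c;return np.degrees(np.arctan2(v[1],v[0])).round(1),(np.linalg.norm(v)*1000).round(1)
print("disc0",ang((307.5,188.75),.14),"disc1",ang((313.2,183.6),.14),"shoulder",ang((308,180.4),.118))
print("mint",*report(n,(300,165,350,222),.174),"was",*report(t,(300,175,350,220),.174))
print("white",*report(n,(135,195,170,235),.174),"was",*report(t,(135,195,170,235),.174))
d=np.abs(n["img"][95:160,205:265].astype(int)-t["img"][95:160,205:265]).max();print("bowl diff",d,ctrl.get_obs()["qvel"].round(2))
```

```text
disc0 (np.float64(55.8), np.float64(36.2)) disc1 (np.float64(27.2), np.float64(36.0)) shoulder (np.float64(30.1), np.float64(49.7))
mint [ 515.9 -212.7] [16.8 67.7] 168.9 was [ 515.7 -212.7] [66.7 18.3] 57.6
white [475.7 161.8] [74.1 72. ] 89.1 was [480.1 170.7] [67.  20.2] 9.5
bowl diff 5 [-0.1   0.54 -0.05  0.03 -0.14 -0.05]
```

Run:
```python
from plant import cams,order,ctrl
from h import *
s0=dict(np.load("side0.npz"))["img"].astype(int);s1=dict(np.load("side1.npz"))["img"].astype(int)
m0=s0[250:282,185:232].max(2)<60;m1=s1[250:282,185:232].max(2)<60
print("white bar px side: before,after,common",m0.sum(),m1.sum(),(m0&m1).sum())
```

```text
white bar px side: before,after,common 0 0 0
```

Run:
```python
import numpy as np,cv2
from plant import cams
a=np.load("top0.npz")["img"];b=cams.snapshot("top")["img"];c=np.load("side0.npz")["img"];d=np.load("side1.npz")["img"]
f=lambda g,x,y:cv2.resize(g[y:y+80,x:x+80,::-1],(300,300),interpolation=cv2.INTER_CUBIC)
cv2.imwrite("pics/g.png",np.vstack([np.hstack([f(a,120,175),f(b,120,175)]),np.hstack([f(c,170,240),f(d,170,240)])]))
```

```text
(no output)
```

View pics/g.png

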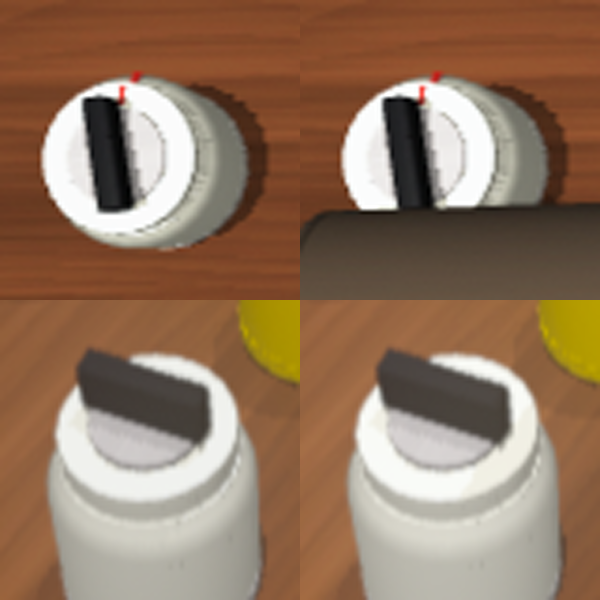

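The white bar looks the same before and after in both views. The arm only covers part of it in the top view, which explains the odd reading.

```bash
python3 -c "
from plant import order
print(order.close_job())"
```

```text
the job is handed in; nothing more can be done
None
```

I gripped the mint-green jar's bar, turned it 1.2 rad clockwise in one grasp, let go and moved the arm clear. I handed the job in after about 7 s of robot time; it reported no verdict.

**Lid:** the disc turned about 29° (0.50 rad). Its red mark now sits within 3° of the shoulder mark, so it is home.

**Bar:** it turned 111°, read modulo 180° (57.6° to 168.9°); that is the 69° the gripper turned. That leaves about 0.70 rad against the disc, or two clicks, and it stayed there after release.

**Bystanders:** the bowl's patch of the top image did not change. The white bar's automatic before/after measurements failed: the arm partly hid it in the top view, and my side-view threshold was too dark to pick it up. Comparing the pictures by eye, it had not moved.

**Robot:** the wrist force read near zero after the arm moved clear, so nothing is being touched. The highest force I read while turning was about 12 N sideways.

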